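# Tip an angle bracket onto its drilled leg and set it on the foot plate's pins

### The arm

A 7-joint arm with a two-finger parallel gripper is mounted at the origin on the work surface; the furniture and walls round the work are solid. World frame = base frame: x ahead of the robot, y to its left, z up, the work surface at z = 0. Lengths are in m, angles in rad, forces in N, time in s.
With the tool pointing down it reaches from about 0.4 to 0.875 m from the base axis. Payload 6.5 kg.
Tool frame: the origin (TCP) lies on the front face of the gripper's body, between the roots of the fingers; the fingertips stand 73 mm ahead of it and the grasp point (between the pads) lies 54 mm ahead of it; z points along the fingers, y is the line along which they close (so a half turn about z gives the same grasp; the last joint's range is limited). The gripper opens to 85 mm and grips with 20 to 120 N. Pads are 22 mm wide; open, the fingers measure 114 mm over their backs; the gripper's body (76 mm by 85 mm) begins 54 mm behind the grasp point. The pads swing forward as they close: fully open they stand 13 mm farther back than shut.
Start: joints at [-1.241, 0.536, -0.004, 1.538, 0.003, 1.067, -0.071], TCP at [0.251, 0.6, 0.304] pointing down, gripper open.
Joint ranges: [-2.7, 2.7], [-0.37, 2.16], [-1.27, 1.26], [0.24, 2.4], [-1.31, 4.45], [0.19, 1.91], [-2.76, 2.76]. Speed limits (rad/s): [2.39, 2.39, 3.14, 3.14, 3.14, 3.14, 3.14].

### API

Orientations are given as a 3x3 rotation matrix whose columns are the frame's x, y, z axes.
In Python, from bench import manip gives the robot as it stands.
- The arm moves only by the shell command python3 -m jog 'ROWS' [FORCE]. ROWS is JSON, a list of rows, each an object of numbers: "jaw": the finger opening in m, from 0 to 0.0854; "x", "y", "z": the shift along the tool's x, y, z in m; "spin": the turn about the tool's z in rad. A call has 1 to 12 rows; each row shifts and turns the commanded pose from where the row before left it, along the tool's axes as they then stand; what a row does not reach is not made up. A row lasts 1/12 s, in which the tool goes at most 41.7 mm and 7.16 degrees, less where a joint would pass 70% of its speed; a pose out of reach is approached as far as the arm can. A call with a gripper value outside its range is refused whole. The fingers move at their own pace and stop on an object; FORCE is the grip in N (left out, the last holds). Time passes only in rows, so rows that do not move let the fingers close. It gives the time, the measured TCP pose, the force, the opening and the grip force at its end, in the units of the state.
- manip.read_state(): the state, without advancing time (a new reading comes with each control period).
- manip.grab_frame(name): name is "scene" or "top" or "wrist"; returns a dict with "color" (420x560x3 uint8, red, green, blue), "intrinsics" (3x3 intrinsics, pixels), "position" and "orientation" of the camera in the world. Camera axes: x right, y down, z forward; pixel columns grow to the right and rows downward; lengths in m; the calibration is good to about 2 mm. A picture is of the moment at which its call begins. There is no depth.
- manip.finish_job(): hands the job in; it is judged then, once.
Trained networks look in a picture, given as the dict that the camera call returned (one of the last four; its "shot" number tells which), for a name from the list of things; names that differ only in an ending like _2 or _b are one class to them, and where a whole thing is asked for, a point or a joint stands for the part that bears it (a point fixed in the world has none). Each returns a list of dicts, best first, with "p" (0 to 1); they miss things now and then, are a little off and sometimes report something else, mostly with a low value. They report only what shows in the picture. A call takes as long as a camera call.
- manip.look_for(label, picture): "centre" ([x, y, z] in m, in world coordinates, good to about 4 mm: the middle of the surface that is visible of it).
- manip.cut_out(label, picture): "mask" (420x560 bool, what is visible of it).
The state is a dict: "time": time; "qpos": joint angles; "qd": joint speeds; "tau": joint torques, N m; "position": TCP position; "orientation": TCP orientation; "ft_force": force on the tool from outside, world axes, zero at the start; "moment": the same for the moment, N m; "finger_gap": opening from 0.0 (shut) to 1.0 (fully open); "gripper_force": force on a finger pad.
Only numpy, scipy, OpenCV 4.12 (cv2) and the standard library are available. Lean on these libraries where they do the work, as an engineer would, in place of code of your own. Each camera call takes 0.05 s, during which the arm holds its last target. There are 200 camera calls.

### The job

Turn the angle bracket over for mounting: tip it about its outer corner, keeping that corner on the worktop and easing it down without letting it fall, so that it stands on the leg with the two holes, and let go of it there. Then take it by the leg that now stands up and lower it over the foot plate's two pins, one through each hole, until it sits flat on the plate; either way round will do. Leave the crucible and the petri dish where they are.

Things in the scene. Friction and masses are not known exactly. Their poses are not given: they have to be found in the camera images.
- bracket: bare aluminium angle bracket (L), about 0.5 kg, 90 mm wide, legs 10 mm thick. Origin: middle of the outer corner edge. x along that edge (-45 to 45 mm); y along the plain leg (y 0 to 120, z 0 to 10 mm); z along the drilled leg (z 0 to 95, y 0 to 10 mm). At the start it stands on the plain leg, z up; turned +90 degrees about its x it stands on the drilled leg, y up
- bracket_web (a point): point in the bracket's web, at x 0, y 35, z 35 mm of the bracket; axes as the bracket's. The web is a triangle 12 mm thick (x -6 to 6 mm) in the inner corner between the legs, reaching 78 mm along each; its sloping edge runs from y 78, z 12 to y 12, z 78 mm, 14 mm outside this point
- hole_a (a point): mouth of a 12 mm through hole in the drilled leg, on that leg's outer face (its underside once it is tipped), at x -28, y 0, z 55 mm of the bracket
- hole_b (a point): mouth of the other 12 mm hole, at x 28, y 0, z 55 mm of the bracket
- pin_1 (a point): foot of a fixed upright pin, 8 mm thick, 26 mm tall with a tapered tip, on the foot plate: a steel plate 124 x 136 x 10 mm, screwed to the worktop. The point is at the pin's foot on the plate's top face, 10 mm above the worktop, 28 mm from the plate's centre towards the plate's -x; axes as the plate's, z up
- pin_2 (a point): foot of the other, equal pin, 56 mm from pin_1, towards the plate's +x
- crucible: white porcelain crucible with a lid, 43 mm wide, 46 mm tall, loose; origin at the centre of its underside
- petri_dish: petri dish, 61 mm wide, 13 mm tall, loose; origin at the centre of its underside

How it is judged:
On the way, in this order (a step that is already met when the one before it is completed fails the run):
1. the bracket leans half-way over (plain leg 27 to 63 degrees from upright) with its corner edge within 12 mm of the worktop (angle between bracket's own y axis and vertical between 0.47 and 1.1 rad and height (world z) of bracket below 0.012 m), for 0.1 s.
2. the bracket stands on its drilled leg on the worktop, let go and at rest (angle between bracket's own y axis and vertical below 0.06 rad and height (world z) of each of hole_a, hole_b below 0.005 m and linear speed of bracket below 0.02 m/s and contact force between the fingers and bracket below 0.1 N), for 0.2 s.
At the end, for the whole second after the job is handed in: The bracket sits flat on the foot plate on its drilled leg, either way round, plain leg upright within 3 degrees, each hole's mouth within 4 mm of the foot of a pin, released and at rest (((distance between hole_a and pin_1 below 0.004 m and distance between hole_b and pin_2 below 0.004 m) or (distance between hole_a and pin_2 below 0.004 m and distance between hole_b and pin_1 below 0.004 m)) and angle between bracket's own y axis and vertical below 0.05 rad and linear speed of bracket below 0.02 m/s); the robot touches nothing.
It fails at once if the bracket falls or is thrown over (turns faster than 6 rad/s) (angular speed of bracket above 6 rad/s).
It fails at once if the crucible or the petri dish is moved by more than 20 mm (distance of any of crucible, petri_dish from where it was at the start of the episode above 0.02 m).
It also fails if it takes over 58 s, if anything falls off the work surface, if the arm or the gripper's body presses on something with over 40 N, if the wrist force passes 120 N, or if a joint passes its speed limit or range.

## Working session

There is one attempt and no reset: what is moved stays moved. The work goes in short steps, Python scripts to look and compute and a shell command to move; the robot and the scene stay as the last step left them, time stands still between calls to the robot, and variables do not carry over. Pictures are saved under pics/ and viewed, at most 12 in all, crops included, and the job is handed in when it is done.

```bash
mkdir -p pics; cat > h.py <<'E'
import numpy as np, cv2
from bench import manip
def ray(f,u,v):
    K=np.array(f["intrinsics"]);R=np.array(f["orientation"]);d=R@np.linalg.inv(K)@[u,v,1];return np.array(f["position"]),d
def onz(f,u,v,z):
    p,d=ray(f,u,v);return p+d*(z-p[2])/d[2]
def proj(f,P):
    K=np.array(f["intrinsics"]);R=np.array(f["orientation"]);c=R.T@(np.array(P)-f["position"]);q=K@c;return q[:2]/q[2]
E
python3 - <<'E'
from h import *
np.set_printoptions(precision=4,suppress=True)
ims=[]
for n in["scene","top"]:
    f=manip.grab_frame(n);ims.append(f["color"])
    print(n,f["position"],np.array(f["orientation"]).tolist(),np.array(f["intrinsics"]).tolist())
    for l in["bracket","bracket_web","hole_a","pin_1","crucible","petri_dish"]:
        for r in manip.look_for(l,f)[:3]:print(l,np.array(r["centre"]),r["p"],proj(f,r["centre"]))
for i,im in enumerate(ims):cv2.imwrite(f"pics/a{i}.png",im[:,:,::-1])
s=manip.read_state();print(s["position"],np.array(s["orientation"]),s["time"])
E
```

```text
scene [0.4283 0.5102 0.6747] [[-0.9681258113751144, -0.18717265213647782, 0.166429599655449], [-0.25021391922479297, 0.6930493605722929, -0.6760736486777934], [0.011198570241096297, -0.6961673520803262, -0.7177921773898225]] [[385.0227279430184, 0.0, 281.63837418412567], [0.0, 385.0227279430184, 210.51137539457488], [0.0, 0.0, 1.0]]
bracket [0.4532 0.1455 0.009 ] 0.93 [313.2021 319.4066]
bracket_web [0.4522 0.1372 0.007 ] 0.56 [314.4893 316.2029]
hole_a [0.4503 0.1426 0.0056] 0.69 [314.8706 319.2971]
pin_1 [ 0.5703 -0.1892  0.0105] 0.61 [293.5533 191.1684]
crucible [ 0.4478 -0.0357  0.0401] 0.77 [333.0987 238.3332]
crucible [0.4491 0.1432 0.0098] 0.35 [315.595  318.6311]
petri_dish [ 0.6547 -0.0623  0.0136] 0.83 [245.966  219.5467]
top [ 0.3596 -0.0307  1.0013] [[0.01063616016843966, -0.9831557259079828, 0.18246010717748345], [-0.999728554325037, -0.014237982157684926, -0.018441733412262032], [0.020728959550416277, -0.18221442994018036, -0.9830402899970745]] [[444.16411736059143, 0.0, 276.8805294435274], [0.0, 444.16411736059143, 205.77800765670796], [0.0, 0.0, 1.0]]
bracket [0.4385 0.1335 0.0076] 0.91 [194.1943 251.2646]
bracket_web [0.4361 0.1387 0.0094] 0.87 [191.6643 252.2528]
hole_a [0.44   0.1356 0.0109] 0.64 [193.0333 250.4541]
hole_a [ 0.4467 -0.0386  0.0359] 0.55 [271.7107 247.3996]
pin_1 [ 0.5757 -0.1961  0.0115] 0.95 [341.2192 192.7832]
crucible [ 0.4472 -0.0363  0.0394] 0.64 [270.6664 247.0096]
crucible [ 0.6567 -0.0613  0.0094] 0.62 [282.5504 157.9542]
petri_dish [ 0.6534 -0.0632  0.0101] 0.78 [283.3687 159.2535]
[0.2506 0.5997 0.3039] [[-0.9227  0.3855  0.0001]
 [ 0.3855  0.9227 -0.    ]
 [-0.0001  0.     -1.    ]] 0.7
```

```bash
python3 -c "
import cv2
a=cv2.imread('pics/a0.png');b=cv2.imread('pics/a1.png')
cv2.imwrite('pics/b0.png',cv2.resize(a[130:400,150:510],None,fx=2.2,fy=2.2,interpolation=2))
cv2.imwrite('pics/b1.png',cv2.resize(b[120:320,130:390],None,fx=3,fy=3,interpolation=2))"
```

```text
(no output)
```

View pics/b0.png

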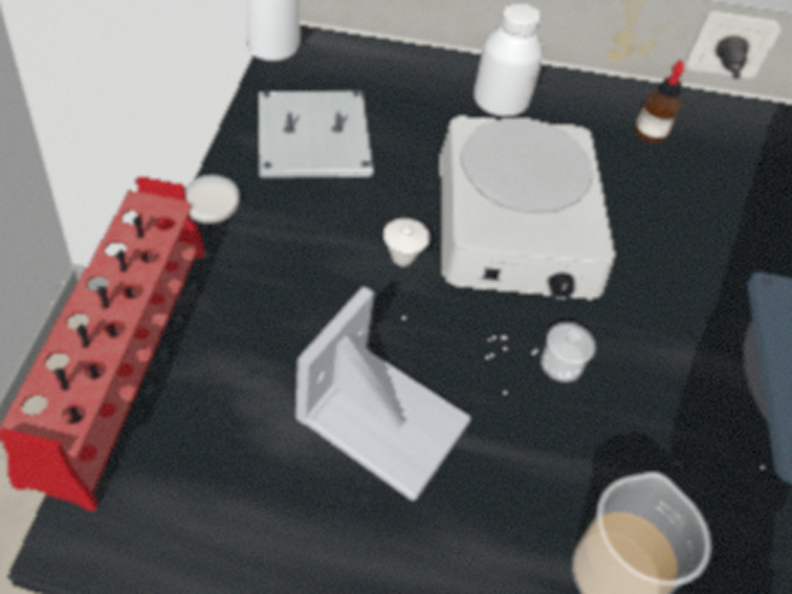

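View pics/b1.png

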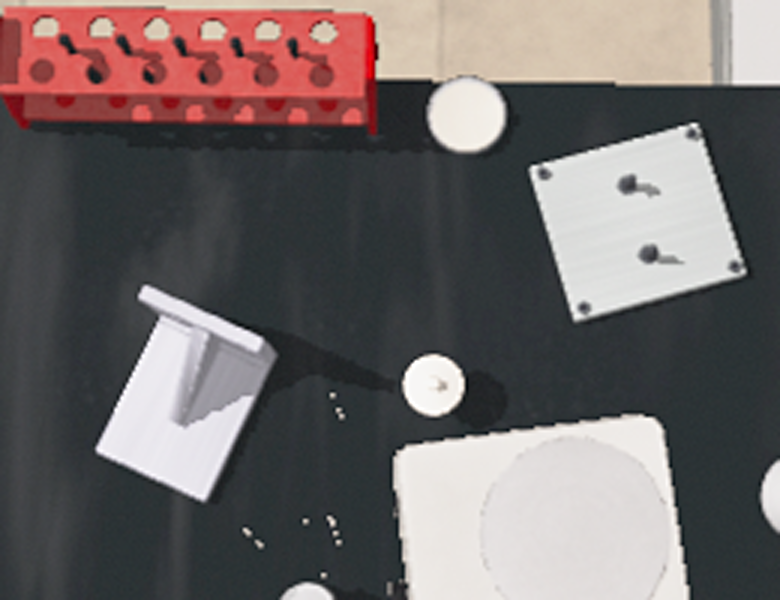

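The scene view shows the bracket at about (320,330) px with its drilled leg away from the robot and the plain leg towards it. The foot plate is at about (290,190) px with two pins, the crucible is at (333,238) and the dish at (246,220). The network points agree with the picture. Next I fit the bracket model to its silhouettes in both views, and the plate's corners.

```bash
cat >> h.py <<'E'
from scipy.optimize import minimize
def box(x0,x1,y0,y1,z0,z1):return np.array([[x,y,z] for x in(x0,x1) for y in(y0,y1) for z in(z0,z1)])/1000
PARTS=[box(-45,45,0,120,0,10),box(-45,45,0,10,0,95),np.array([[x,y,z] for x in(-6,6) for y,z in((10,10),(78,10),(78,12),(12,78),(10,78))])/1000]
def pose(p):  # x,y,yaw of bracket x axis, z, tip angle
    x,y,a,z,t=p;c,s=np.cos(a),np.sin(a);R=np.array([[c,-s,0],[s,c,0],[0,0,1]])
    c,s=np.cos(t),np.sin(t);return R@np.array([[1,0,0],[0,c,-s],[0,s,c]]),np.array([x,y,z])
def sil(f,R,t):
    m=np.zeros((1680,2240),np.uint8)
    for P in PARTS:
        q=np.array([proj(f,R@v+t) for v in P]);cv2.fillConvexPoly(m,cv2.convexHull((q*4+1.5).astype(np.float32)).astype(np.int32),1)
    return cv2.resize(m.astype(np.float32),(560,420),interpolation=cv2.INTER_AREA)
def fit(obs,p0,free):
    p0=np.array(p0,float);free=list(free);S=np.array([.02,.02,.15,.01,.1])[free]
    def cost(d):
        p=p0.copy();p[free]+=d*S;R,t=pose(p)
        return sum(np.abs(sil(f,R,t)-m).sum()/m.sum() for f,m in obs)
    b=np.zeros(len(free))
    for k in range(3):
        r=minimize(cost,b,method='Nelder-Mead',options=dict(initial_simplex=np.vstack([b]+[b+e/(2**k) for e in np.eye(len(b))]),xatol=.005,fatol=1e-4));b=r.x
    p=p0.copy();p[free]+=b*S;return p,r.fun
E
python3 - <<'E'
from h import *
np.set_printoptions(precision=4,suppress=True)
obs=[]
for n in["scene","top"]:
    f=manip.grab_frame(n);r=manip.cut_out("bracket",f);m=r[0]["mask"];print(n,r[0]["p"],m.sum(),np.argwhere(m).mean(0));obs.append((f,m.astype(np.float32)))
p0=[.48,.12,1.2,0,0]
for o in(obs,obs[:1],obs[1:]):print(fit(o,p0,[0,1,2]))
print(fit(obs,p0,[0,1,2,3]))
f=obs[1][0]
c=np.array([[528,168],[697,123],[747,272],[575,322]])/3+[130,120]-.33
C=np.array([onz(f,*q,.01) for q in c]);print(C,C.mean(0),np.linalg.norm(C-np.roll(C,1,0),axis=1))
E
```

```text
scene 0.84 3652 [313.1257 319.0865]
top 0.94 2377 [251.8338 191.4022]
(array([0.4891, 0.1147, 1.1582, 0.    , 0.    ]), np.float64(0.07877235114574432))
(array([0.4894, 0.1133, 1.1567, 0.    , 0.    ]), np.float64(0.026817496865987778))
(array([0.4891, 0.1158, 1.1545, 0.    , 0.    ]), np.float64(0.03775767609477043))
(array([0.489 , 0.1152, 1.1595, 0.0023, 0.    ]), np.float64(0.07135168462991714))
[[ 0.6151 -0.1149  0.01  ]
 [ 0.6531 -0.246   0.01  ]
 [ 0.5364 -0.2812  0.01  ]
 [ 0.4964 -0.1501  0.01  ]] [ 0.5753 -0.1981  0.01  ] [0.1238 0.1365 0.1219 0.1371]
```

```bash
python3 -m jog '[{"x":-0.027,"y":-0.0255,"spin":0.018,"jaw":0.085},{"x":-0.027,"y":-0.0255},{"x":-0.027,"y":-0.0255},{"x":-0.027,"y":-0.0255},{"x":-0.027,"y":-0.0255},{"x":-0.027,"y":-0.0255},{"x":-0.027,"y":-0.0255},{"x":-0.027,"y":-0.0255},{"x":-0.027,"y":-0.0255},{"x":-0.027,"y":-0.0255},{"x":-0.027,"y":-0.0255},{"x":-0.027,"y":-0.0255}]' 25
cat > at.py <<'E'
import sys
from h import *
np.set_printoptions(precision=4,suppress=True)
s=manip.read_state();R=np.array(s["orientation"]);p=np.array(s["position"])
print("t",s["time"],"pos",p,"F",np.array(s["ft_force"]),"gap",s["finger_gap"],"grip",s["gripper_force"],"ty yaw",np.arctan2(R[1,1],R[0,1]))
if len(sys.argv)>1:
    T=np.array([float(a) for a in sys.argv[1:4]]);print("tool delta",R.T@(T-p))
E
python3 at.py .466 .125 .133
```

```text
t 0.9 pos [0.2506 0.5997 0.3039] F [-0.3121  0.1439  0.14  ] gap 0.9979349845232809 grip 0.0 ty yaw 1.17503625463466
tool delta [-0.3818 -0.355   0.1709]schema error: expected keys jaw, x, y, z, spin
```

```bash
python3 -m jog '[{"jaw":0.085,"x":-0.027,"y":-0.025,"z":0,"spin":0.018},{"jaw":0.085,"x":-0.027,"y":-0.025,"z":0,"spin":0},{"jaw":0.085,"x":-0.027,"y":-0.025,"z":0,"spin":0},{"jaw":0.085,"x":-0.027,"y":-0.025,"z":0,"spin":0},{"jaw":0.085,"x":-0.027,"y":-0.025,"z":0,"spin":0},{"jaw":0.085,"x":-0.027,"y":-0.025,"z":0,"spin":0},{"jaw":0.085,"x":-0.027,"y":-0.025,"z":0,"spin":0},{"jaw":0.085,"x":-0.027,"y":-0.025,"z":0,"spin":0},{"jaw":0.085,"x":-0.027,"y":-0.025,"z":0,"spin":0},{"jaw":0.085,"x":-0.027,"y":-0.025,"z":0,"spin":0},{"jaw":0.085,"x":-0.027,"y":-0.025,"z":0,"spin":0},{"jaw":0.085,"x":-0.027,"y":-0.025,"z":0,"spin":0}]' 25
python3 at.py .466 .125 .133
```

```text
time: 1.9
position: [0.4277, 0.1934, 0.3042]
orientation: [[-0.916, 0.402, 0.001], [0.402, 0.916, 0.001], [-0.0, 0.001, -1.0]]
ft_force: [0.7, -0.2, 0.7]
finger_gap: 0.993
gripper_force: 0.0
t 1.9 pos [0.4277 0.1934 0.3042] F [ 0.6876 -0.2397  0.6697] gap 0.9934997079743623 grip 0.0 ty yaw 1.1571069085470178
tool delta [-0.0625 -0.0474  0.1712]
```

```bash
python3 -m jog '[{"jaw":0.085,"x":-0.0208,"y":-0.0158,"z":0,"spin":0},{"jaw":0.085,"x":-0.0208,"y":-0.0158,"z":0,"spin":0},{"jaw":0.085,"x":-0.0209,"y":-0.0158,"z":0,"spin":0},{"jaw":0.06,"x":0,"y":0,"z":0.035,"spin":0},{"jaw":0.05,"x":0,"y":0,"z":0.035,"spin":0},{"jaw":0.05,"x":0,"y":0,"z":0.035,"spin":0},{"jaw":0.04,"x":0,"y":0,"z":0.03,"spin":0},{"jaw":0.04,"x":0,"y":0,"z":0.02,"spin":0},{"jaw":0.03,"x":0,"y":0,"z":0.016,"spin":0},{"jaw":0.03,"x":0,"y":0,"z":0,"spin":0}]' 25
python3 - <<'E'
from h import *
f=manip.grab_frame("scene");cv2.imwrite("pics/c0.png",cv2.resize(f["color"][220:400,200:440,::-1],None,fx=3,fy=3,interpolation=2))
E
python3 at.py .466 .125 .133
```

```text
time: 2.73
position: [0.4637, 0.1261, 0.1303]
orientation: [[-0.916, 0.402, -0.005], [0.402, 0.916, -0.002], [0.004, -0.004, -1.0]]
ft_force: [-0.1, -0.2, 0.5]
finger_gap: 0.346
gripper_force: 0.0
t 2.7833 pos [0.4646 0.1263 0.1319] F [ 0.5099 -0.6333  0.2722] gap 0.3484663763566595 grip 0.0 ty yaw 1.157049169604223
tool delta [-0.0018 -0.0006 -0.0011]
```

View pics/c0.png

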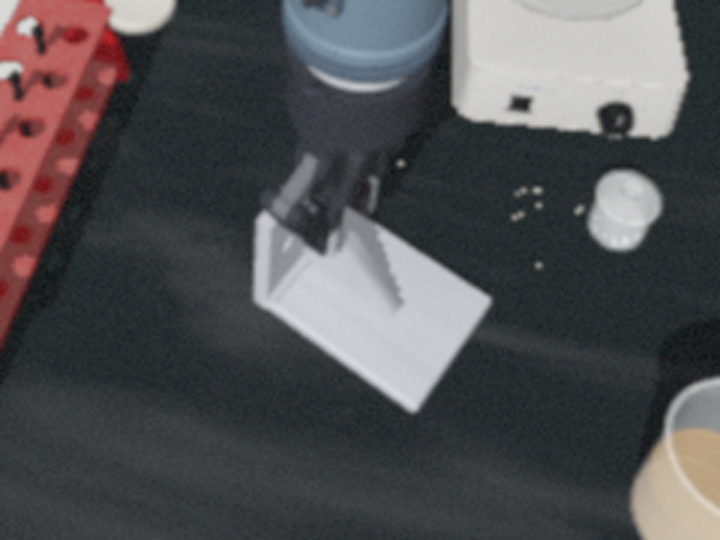

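```bash
python3 -m jog '[{"jaw":0.005,"x":0,"y":0,"z":0,"spin":0},{"jaw":0.005,"x":0,"y":0,"z":0,"spin":0},{"jaw":0.005,"x":0,"y":0,"z":0,"spin":0},{"jaw":0.005,"x":0,"y":0,"z":0,"spin":0},{"jaw":0.005,"x":0,"y":0,"z":0,"spin":0},{"jaw":0.005,"x":0,"y":0,"z":0,"spin":0}]' 25
python3 -m jog '[{"jaw":0.005,"x":-0.002,"y":0,"z":0.001,"spin":0},{"jaw":0.005,"x":-0.002,"y":0,"z":0.0,"spin":0},{"jaw":0.005,"x":-0.002,"y":0,"z":0,"spin":0},{"jaw":0.005,"x":0,"y":0,"z":0,"spin":0}]'
```

```text
time: 3.28
position: [0.466, 0.1266, 0.1338]
orientation: [[-0.916, 0.402, 0.001], [0.402, 0.916, 0.0], [-0.001, 0.001, -1.0]]
ft_force: [-0.2, -0.7, 7.7]
finger_gap: 0.126
gripper_force: 27.9
time: 3.62
position: [0.4696, 0.1251, 0.1339]
orientation: [[-0.916, 0.401, -0.003], [0.401, 0.916, 0.002], [0.004, 0.0, -1.0]]
ft_force: [-12.3, 0.6, 31.8]
finger_gap: 0.128
gripper_force: 32.2
```

```bash
python3 -m jog '[{"jaw":0.005,"x":-0.002,"y":0,"z":-0.0005,"spin":0},{"jaw":0.005,"x":-0.002,"y":0,"z":-0.0005,"spin":0},{"jaw":0.005,"x":-0.002,"y":0,"z":0,"spin":0},{"jaw":0.005,"x":0,"y":0,"z":0,"spin":0}]'
cat > fitnow.py <<'E'
import sys
from h import *
np.set_printoptions(precision=4,suppress=True)
a=[float(v) for v in sys.argv[1:6]];free=[int(c) for c in sys.argv[6]];obs=[]
for n in["scene","top"]:
    f=manip.grab_frame(n);r=manip.cut_out("bracket",f)
    if r:obs.append((f,r[0]["mask"].astype(np.float32)));print(n,r[0]["p"],r[0]["mask"].sum())
p,c=fit(obs,a,free);print(p,"tip deg",np.degrees(p[4]),"cost",c)
R,t=pose(p);s=manip.read_state();print("TCP in bracket",R.T@(np.array(s["position"])-t),s["position"])
E
python3 fitnow.py .489 .115 1.157 0 0 014
```

```text
time: 3.95
position: [0.4752, 0.1227, 0.1344]
orientation: [[-0.916, 0.401, -0.003], [0.401, 0.916, 0.001], [0.003, 0.0, -1.0]]
ft_force: [-10.3, 0.8, 23.5]
finger_gap: 0.126
gripper_force: 34.3
scene 0.66 3189
top 0.73 1328
[ 0.4881  0.111   1.157   0.     -0.0663] tip deg -3.8012356680187676 cost 1.1665778160095215
TCP in bracket [0.0056 0.0079 0.1351] [0.4749 0.1229 0.1343]
```

```bash
python3 - <<'E'
s=open('h.py').read()
s=s.replace("    def cost(d):","""    st=manip.read_state();TR=np.array(st["orientation"]);TP=np.array(st["position"]);W=[]
    for f,m in obs:
        w=np.ones((420,560),np.uint8)
        for B in(box(-14,14,-30,30,0,74),box(-55,55,-65,65,-160,5)):
            q=np.array([proj(f,TR@v+TP) for v in B]);cv2.fillConvexPoly(w,cv2.convexHull(q.astype(np.float32)).astype(np.int32),0)
        W.append(w|(m>0))
    def cost(d):""").replace("sum(np.abs(sil(f,R,t)-m).sum()/m.sum() for f,m in obs)","sum((w*np.abs(sil(f,R,t)-m)).sum()/m.sum() for (f,m),w in zip(obs,W))")
open('h.py','w').write(s)
E
python3 fitnow.py .489 .115 1.157 0 0.1 014
```

```text
scene 0.63 3095
top 0.77 1218
[0.49   0.1147 1.157  0.     0.1194] tip deg 6.838259017016396 cost 0.30360132455825806
TCP in bracket [0.0014 0.0329 0.1313] [0.475  0.1228 0.1343]
```

```bash
python3 -m jog '[{"jaw":0.005,"x":-0.003,"y":0,"z":-0.0005,"spin":0},{"jaw":0.005,"x":-0.003,"y":0,"z":-0.0004,"spin":0},{"jaw":0.005,"x":-0.003,"y":0,"z":-0.0002,"spin":0},{"jaw":0.005,"x":-0.003,"y":0,"z":0,"spin":0},{"jaw":0.005,"x":-0.003,"y":0,"z":0,"spin":0},{"jaw":0.005,"x":-0.003,"y":0,"z":0.0002,"spin":0},{"jaw":0.005,"x":0,"y":0,"z":0,"spin":0}]'
python3 fitnow.py .489 .115 1.157 0 0.4 014
```

```text
time: 4.93
position: [0.4916, 0.1155, 0.1343]
orientation: [[-0.916, 0.401, -0.003], [0.401, 0.916, 0.001], [0.004, -0.0, -1.0]]
ft_force: [-5.5, 2.2, 10.8]
finger_gap: 0.125
gripper_force: 43.9
scene 0.92 3271
top 0.67 1414
[0.4918 0.1121 1.157  0.     0.2884] tip deg 16.5236344373148 cost 0.4161663353443146
TCP in bracket [0.003  0.0399 0.1282] [0.4914 0.1156 0.1343]
```

```bash
python3 -m jog '[{"jaw":0.005,"x":-0.0025,"y":0,"z":0.0003,"spin":0},{"jaw":0.005,"x":-0.0025,"y":0,"z":0.0004,"spin":0},{"jaw":0.005,"x":-0.0025,"y":0,"z":0.0005,"spin":0},{"jaw":0.005,"x":-0.0025,"y":0,"z":0.0006,"spin":0},{"jaw":0.005,"x":-0.0025,"y":0,"z":0.0006,"spin":0},{"jaw":0.005,"x":-0.0025,"y":0,"z":0.0007,"spin":0},{"jaw":0.005,"x":-0.0025,"y":0,"z":0.0008,"spin":0},{"jaw":0.005,"x":-0.0025,"y":0,"z":0.0009,"spin":0},{"jaw":0.005,"x":-0.0025,"y":0,"z":0.001,"spin":0},{"jaw":0.005,"x":0,"y":0,"z":0,"spin":0}]'
python3 fitnow.py .489 .115 1.157 0 0.7 014
python3 - <<'E'
from h import *
f=manip.grab_frame("scene");cv2.imwrite("pics/d0.png",cv2.resize(f["color"][200:380,200:440,::-1],None,fx=3,fy=3,interpolation=2))
E
```

```text
time: 5.97
position: [0.5123, 0.1064, 0.128]
orientation: [[-0.916, 0.401, -0.003], [0.401, 0.916, 0.001], [0.003, -0.0, -1.0]]
ft_force: [-4.5, 2.4, 4.9]
finger_gap: 0.129
gripper_force: 43.8
scene 0.89 2954
top 0.96 1238
[0.4959 0.1111 1.157  0.     0.6249] tip deg 35.80272698517048 cost 0.6352236866950989
TCP in bracket [0.0023 0.0612 0.1137] [0.5123 0.1064 0.128 ]
```

View pics/d0.png

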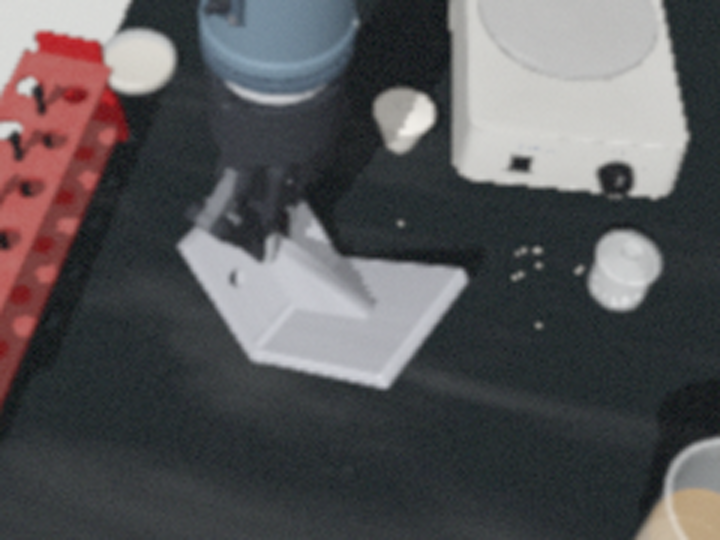

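```bash
python3 -m jog '[{"jaw":0.005,"x":-0.0026,"y":0,"z":0.0013,"spin":0},{"jaw":0.005,"x":-0.0026,"y":0,"z":0.0015,"spin":0},{"jaw":0.005,"x":-0.0025,"y":0,"z":0.0016,"spin":0},{"jaw":0.005,"x":-0.0025,"y":0,"z":0.0017,"spin":0},{"jaw":0.005,"x":-0.0024,"y":0,"z":0.0018,"spin":0},{"jaw":0.005,"x":-0.0024,"y":0,"z":0.0018,"spin":0},{"jaw":0.005,"x":-0.0023,"y":0,"z":0.0019,"spin":0},{"jaw":0.005,"x":-0.0022,"y":0,"z":0.002,"spin":0},{"jaw":0.005,"x":0,"y":0,"z":0,"spin":0}]'
python3 fitnow.py .492 .113 1.157 0 1.0 014
```

```text
time: 6.97
position: [0.5318, 0.0978, 0.1148]
orientation: [[-0.916, 0.402, 0.001], [0.402, 0.916, 0.0], [-0.001, 0.001, -1.0]]
ft_force: [-0.9, 1.3, 4.8]
finger_gap: 0.124
gripper_force: 42.7
scene 0.89 2403
top 0.83 1018
[0.4904 0.1141 1.157  0.     1.052 ] tip deg 60.2759127119279 cost 0.6925024390220642
TCP in bracket [0.0017 0.0777 0.0955] [0.5317 0.0978 0.1148]
```

```bash
python3 -m jog '[{"jaw":0.005,"x":-0.0019,"y":0,"z":0.002,"spin":0},{"jaw":0.005,"x":-0.0018,"y":0,"z":0.0021,"spin":0},{"jaw":0.005,"x":-0.0018,"y":0,"z":0.0021,"spin":0},{"jaw":0.005,"x":-0.0017,"y":0,"z":0.0022,"spin":0},{"jaw":0.005,"x":-0.0016,"y":0,"z":0.0023,"spin":0},{"jaw":0.005,"x":-0.0015,"y":0,"z":0.0023,"spin":0},{"jaw":0.005,"x":-0.0015,"y":0,"z":0.0024,"spin":0},{"jaw":0.005,"x":-0.0014,"y":0,"z":0.0024,"spin":0},{"jaw":0.005,"x":0,"y":0,"z":0,"spin":0}]'
python3 fitnow.py .490 .114 1.157 0 1.35 014
```

```text
time: 7.92
position: [0.5456, 0.0917, 0.0973]
orientation: [[-0.915, 0.403, 0.005], [0.403, 0.915, -0.0], [-0.004, 0.002, -1.0]]
ft_force: [2.2, -1.2, 5.3]
finger_gap: 0.124
gripper_force: 40.6
scene 0.73 1755
top 0.85 722
[0.4897 0.11   1.157  0.     1.5913] tip deg 91.17257144823205 cost 0.5312281250953674
TCP in bracket [0.0057 0.0987 0.0564] [0.5455 0.0917 0.0975]
```

```bash
python3 - <<'E'
from h import *
f=manip.grab_frame("scene");cv2.imwrite("pics/e0.png",cv2.resize(f["color"][180:360,200:440,::-1],None,fx=3,fy=3,interpolation=2))
E
```

```text
(no output)
```

View pics/e0.png

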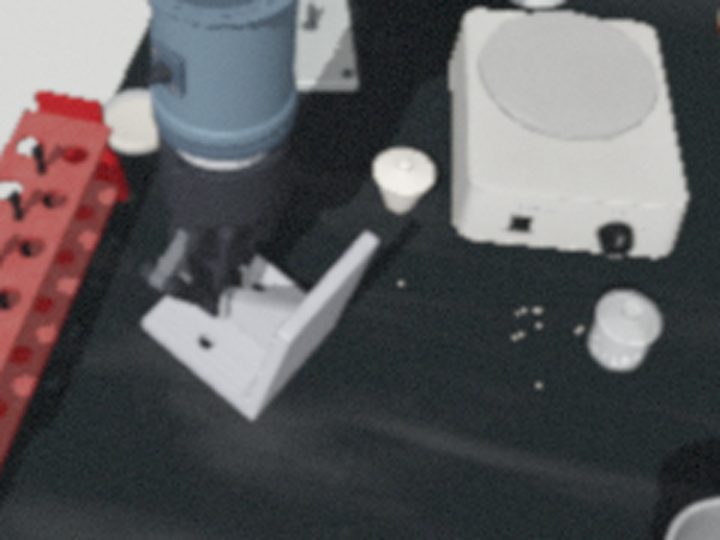

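The bracket is tipped roughly 80°, with its corner at crop (252,415) on the worktop and the drilled leg almost down. I'll ease down the last part while watching the force.

```bash
python3 -m jog '[{"jaw":0.005,"x":-0.001,"y":0,"z":0.0022,"spin":0},{"jaw":0.005,"x":-0.001,"y":0,"z":0.0022,"spin":0},{"jaw":0.005,"x":-0.0008,"y":0,"z":0.0022,"spin":0},{"jaw":0.005,"x":0,"y":0,"z":0,"spin":0}]'
python3 -m jog '[{"jaw":0.005,"x":-0.0006,"y":0,"z":0.0012,"spin":0},{"jaw":0.005,"x":0,"y":0,"z":0.0012,"spin":0},{"jaw":0.005,"x":0,"y":0,"z":0,"spin":0}]'
```

```text
time: 8.5
position: [0.5489, 0.0903, 0.091]
orientation: [[-0.915, 0.403, 0.006], [0.403, 0.915, -0.0], [-0.006, 0.002, -1.0]]
ft_force: [4.5, -1.8, 5.4]
finger_gap: 0.127
gripper_force: 41.1
time: 8.75
position: [0.5497, 0.0899, 0.0888]
orientation: [[-0.915, 0.403, 0.007], [0.403, 0.915, -0.001], [-0.007, 0.002, -1.0]]
ft_force: [3.6, -2.2, 6.8]
finger_gap: 0.128
gripper_force: 41.4
```

```bash
python3 -m jog '[{"jaw":0.005,"x":0,"y":0,"z":0.0012,"spin":0},{"jaw":0.005,"x":0,"y":0,"z":0.0012,"spin":0},{"jaw":0.005,"x":0,"y":0,"z":0,"spin":0}]'
python3 fitnow.py .490 .114 1.157 0 1.52 014
```

```text
time: 9.0
position: [0.5504, 0.0896, 0.0867]
orientation: [[-0.915, 0.403, 0.008], [0.403, 0.915, -0.001], [-0.008, 0.003, -1.0]]
ft_force: [6.0, -3.2, 6.9]
finger_gap: 0.121
gripper_force: 41.8
scene 0.84 2114
top 0.59 589
[0.4908 0.1129 1.157  0.     1.6177] tip deg 92.6900923437083 cost 0.39636412262916565
TCP in bracket [0.0026 0.0896 0.0597] [0.5503 0.0896 0.0867]
```

```bash
python3 -m jog '[{"jaw":0.005,"x":0,"y":0,"z":0.0012,"spin":0},{"jaw":0.005,"x":0,"y":0,"z":0.0012,"spin":0},{"jaw":0.005,"x":0,"y":0,"z":0,"spin":0}]'
python3 - <<'E'
from h import *
f=manip.grab_frame("scene");cv2.imwrite("pics/e1.png",cv2.resize(f["color"][200:340,220:400,::-1],None,fx=4,fy=4,interpolation=2))
E
```

```text
time: 9.45
position: [0.5504, 0.0896, 0.0843]
orientation: [[-0.915, 0.403, 0.009], [0.403, 0.915, -0.001], [-0.008, 0.003, -1.0]]
ft_force: [6.3, -2.7, 6.9]
finger_gap: 0.13
gripper_force: 42.2
```

View pics/e1.png

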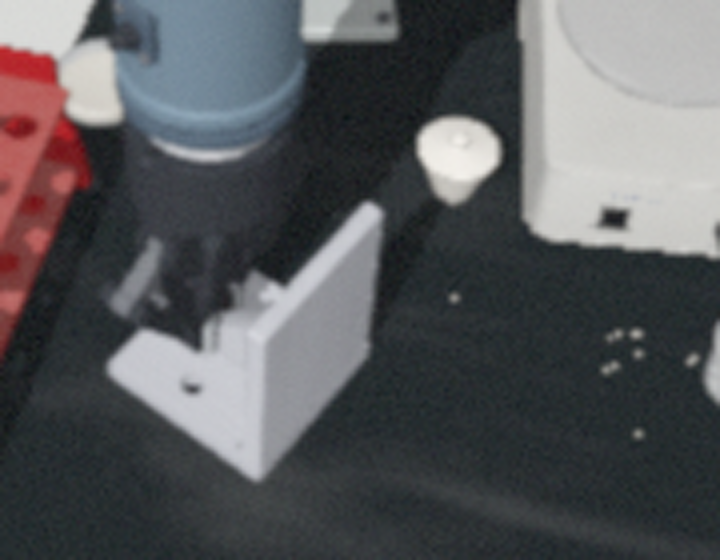

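```bash
python3 -m jog '[{"jaw":0.005,"x":0,"y":0,"z":0.001,"spin":0},{"jaw":0.005,"x":0,"y":0,"z":0.001,"spin":0},{"jaw":0.005,"x":0,"y":0,"z":0,"spin":0}]'
python3 -m jog '[{"jaw":0.03,"x":0,"y":0,"z":0,"spin":0},{"jaw":0.03,"x":0,"y":0,"z":0,"spin":0},{"jaw":0.03,"x":0,"y":0,"z":0,"spin":0},{"jaw":0.03,"x":0,"y":0,"z":-0.003,"spin":0},{"jaw":0.03,"x":-0.002,"y":0,"z":-0.02,"spin":0},{"jaw":0.03,"x":0,"y":0,"z":-0.04,"spin":0},{"jaw":0.04,"x":0,"y":0,"z":-0.04,"spin":0},{"jaw":0.04,"x":0,"y":0,"z":-0.04,"spin":0},{"jaw":0.06,"x":0,"y":0,"z":-0.03,"spin":0}]'
```

```text
time: 9.75
position: [0.5505, 0.0896, 0.084]
orientation: [[-0.915, 0.404, 0.008], [0.404, 0.915, -0.0], [-0.008, 0.003, -1.0]]
ft_force: [-0.6, -3.0, 26.3]
finger_gap: 0.128
gripper_force: 44.8
time: 10.5
position: [0.5486, 0.0898, 0.2567]
orientation: [[-0.915, 0.402, 0.002], [0.402, 0.915, 0.0], [-0.002, 0.001, -1.0]]
ft_force: [0.4, 0.1, 0.0]
finger_gap: 0.594
gripper_force: 0.0
```

```bash
python3 -m jog '[{"jaw":0.08,"x":-0.0156,"y":-0.0272,"z":-0.006,"spin":0},{"jaw":0.08,"x":-0.0156,"y":-0.0272,"z":-0.006,"spin":0},{"jaw":0.08,"x":-0.0156,"y":-0.0272,"z":-0.006,"spin":0},{"jaw":0.08,"x":-0.0156,"y":-0.0272,"z":-0.006,"spin":0},{"jaw":0.08,"x":-0.0156,"y":-0.0272,"z":-0.006,"spin":0},{"jaw":0.08,"x":-0.0156,"y":-0.0272,"z":-0.006,"spin":0},{"jaw":0.08,"x":-0.0156,"y":-0.0272,"z":-0.006,"spin":0},{"jaw":0.08,"x":-0.0156,"y":-0.0272,"z":-0.006,"spin":0},{"jaw":0.08,"x":0,"y":0,"z":0,"spin":0},{"jaw":0.08,"x":0,"y":0,"z":0,"spin":0}]'
python3 fitnow.py .490 .113 1.157 0 1.5708 0124
python3 - <<'E'
from h import *
np.set_printoptions(precision=4,suppress=True)
f=manip.grab_frame("wrist");print(f["position"],np.array(f["orientation"]))
for r in manip.look_for("pin_1",f):print(np.array(r["centre"]),r["p"],proj(f,r["centre"]))
for i,P in enumerate([[.575,-.198,.01],[.602,-.190,.01],[.548,-.206,.01]]):print(proj(f,P))
cv2.imwrite("pics/w0.png",f["color"][:,:,::-1]);np.savez("w0.npz",**{k:f[k] for k in("color","intrinsics","position","orientation")})
E
```

```text
time: 11.33
position: [0.5745, -0.1618, 0.3017]
orientation: [[-0.914, 0.406, -0.0], [0.406, 0.914, -0.001], [-0.0, -0.001, -1.0]]
ft_force: [-0.2, -0.2, -0.5]
finger_gap: 0.937
gripper_force: 0.0
scene 0.57 2487
top 0.73 1742
[0.4892 0.1162 1.1593 0.     1.567 ] tip deg 89.78029349940793 cost 0.07497592270374298
TCP in bracket [-0.2165  0.3005  0.1893] [ 0.575  -0.1575  0.3013]
[ 0.5085 -0.1291  0.3707] [[ 0.3992  0.8796  0.2588]
 [ 0.9168 -0.3831 -0.1125]
 [ 0.0002  0.2822 -0.9593]]
[ 0.5705 -0.1949  0.0093] 0.56 [251.7665 189.2556]
[250.9827 193.6399]
[265.9507 210.4031]
[235.5152 176.3172]
```

View pics/w0.png

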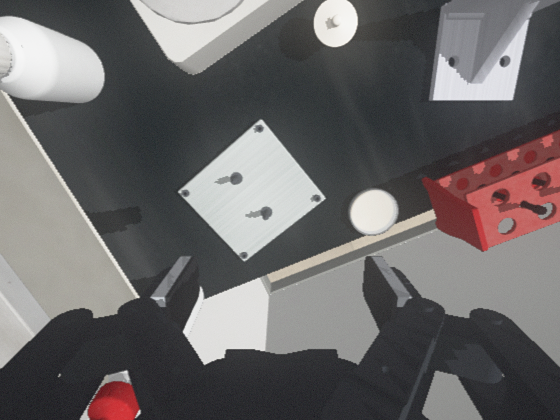

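The wrist view shows the plate with corners at about (262,121), (325,200), (244,261) and (178,192). The pins stand at about (236,178) and (265,212), with shadows to the left. The bracket stands upright at top right with its holes at (453,62) and (504,62).

```bash
python3 - <<'E'
from h import *
np.set_printoptions(precision=4,suppress=True)
w=dict(np.load("w0.npz"))
fs={"wrist":w}
for n,p in(("scene","a0"),("top","a1")):
    f=manip.grab_frame(n);f=dict(f);f["color"]=cv2.imread(f"pics/{p}.png")[:,:,::-1];fs[n]=f
S=4000;x0,y0=.47,-.30;n=840
def warp(f,z):
    c=np.array([[x0,y0],[x0+.21,y0],[x0+.21,y0+.21],[x0,y0+.21]])
    H=cv2.getPerspectiveTransform(((c-[x0,y0])*S).astype(np.float32),np.array([proj(f,[*q,z]) for q in c],np.float32))
    return cv2.warpPerspective(np.ascontiguousarray(f["color"]),H,(n,n),flags=cv2.INTER_CUBIC|cv2.WARP_INVERSE_MAP)
tiles=[]
for k,f in fs.items():
    im=warp(f,.01);g=cv2.cvtColor(im,cv2.COLOR_RGB2GRAY)
    m=(g>110).astype(np.uint8);m=cv2.morphologyEx(m,cv2.MORPH_OPEN,np.ones((25,25)))
    N,L,st,ce=cv2.connectedComponentsWithStats(m);l=L[408-30:408+30,420-30:420+30];l=np.bincount(l[l>0]).argmax()
    cs=cv2.findContours((L==l).astype(np.uint8),0,2)[0];r=cv2.minAreaRect(max(cs,key=len))
    print(k,"plate centre",r[0][0]/S+x0,r[0][1]/S+y0,"size mm",np.array(r[1])/4,"ang",r[2])
    t=im.copy()
    for s in(-1,1):
        for z,c in((.01,(255,0,0)),(.036,(0,255,0))):
            P=[.5752+s*.028*np.cos(.288),-.1981+s*.028*np.sin(.288),z]
            q=(onz(f,*proj(f,P),.01)[:2]-[x0,y0])*S;cv2.circle(t,tuple(int(v) for v in q),8,c,2)
    tiles.append(t[200:640,200:640])
cv2.imwrite("pics/t.png",cv2.resize(np.hstack(tiles),(792,264))[:,:,::-1])
E
```

```text
wrist plate centre 0.5765636901855469 -0.19774284362792968 size mm [124.1517 136.704 ] ang 16.124555587768555
scene plate centre 0.5755916748046874 -0.19486045837402344 size mm [127.5085 147.7831] ang 16.013242721557617
top plate centre 0.5756385116577148 -0.19769757843017577 size mm [125.6887 138.6781] ang 16.151939392089844
```

View pics/t.png

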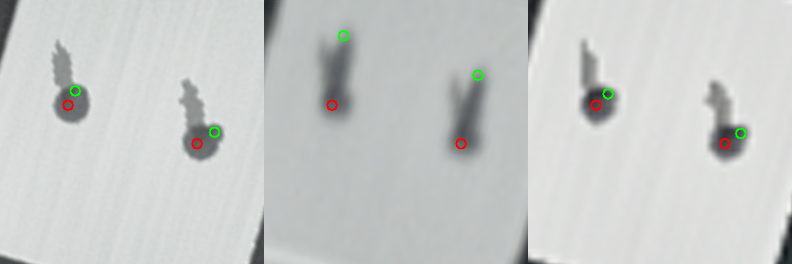

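```bash
python3 -c "
from bench import manip
print(manip.read_state()['qpos'])"; python3 at.py .4938 .1142 .30
```

```text
[ 0.0033104   0.45413791  0.2565875   1.70033965 -0.13258352  1.00444227
  1.4647622 ]
t 11.7333 pos [ 0.5752 -0.1584  0.3016] F [ 0.17   -0.4355 -0.0281] gap 0.9381514007296373 grip 0.0 ty yaw 1.1584288629365334
tool delta [0.1838 0.2171 0.0018]
```

```bash
python3 -m jog '[{"jaw":0.06,"x":0.023,"y":0.0271,"z":0,"spin":0},{"jaw":0.06,"x":0.023,"y":0.0271,"z":0,"spin":0},{"jaw":0.06,"x":0.023,"y":0.0271,"z":0,"spin":0},{"jaw":0.06,"x":0.023,"y":0.0271,"z":0,"spin":0},{"jaw":0.06,"x":0.023,"y":0.0271,"z":0,"spin":0},{"jaw":0.06,"x":0.023,"y":0.0271,"z":0,"spin":0},{"jaw":0.06,"x":0.023,"y":0.0271,"z":0,"spin":0},{"jaw":0.06,"x":0.023,"y":0.0271,"z":0,"spin":0},{"jaw":0.06,"x":0,"y":0,"z":0,"spin":0.12},{"jaw":0.06,"x":0,"y":0,"z":0,"spin":0.12},{"jaw":0.06,"x":0,"y":0,"z":0,"spin":0.12}]'
python3 -m jog '[{"jaw":0.06,"x":0,"y":0,"z":0,"spin":0.12},{"jaw":0.06,"x":0,"y":0,"z":0,"spin":0.12},{"jaw":0.06,"x":0,"y":0,"z":0,"spin":0.12},{"jaw":0.06,"x":0,"y":0,"z":0,"spin":0.12},{"jaw":0.06,"x":0,"y":0,"z":0,"spin":0.12},{"jaw":0.06,"x":0,"y":0,"z":0,"spin":0.12},{"jaw":0.06,"x":0,"y":0,"z":0,"spin":0.12},{"jaw":0.06,"x":0,"y":0,"z":0,"spin":0.12},{"jaw":0.06,"x":0,"y":0,"z":0,"spin":0.12},{"jaw":0.06,"x":0,"y":0,"z":0,"spin":0.12},{"jaw":0.06,"x":0,"y":0,"z":0,"spin":0},{"jaw":0.06,"x":0,"y":0,"z":0,"spin":0}]'
python3 at.py .4938 .1142 .154
```

```text
time: 12.65
position: [0.4934, 0.1143, 0.3019]
orientation: [[-0.713, 0.701, 0.0], [0.701, 0.713, 0.0], [0.0, 0.0, -1.0]]
ft_force: [0.0, -0.1, 0.6]
finger_gap: 0.703
gripper_force: 0.0
time: 13.65
position: [0.4937, 0.1135, 0.3018]
orientation: [[0.388, 0.922, 0.0], [0.922, -0.388, -0.0], [-0.0, 0.0, -1.0]]
ft_force: [-0.1, 0.3, -0.2]
finger_gap: 0.701
gripper_force: 0.0
t 13.65 pos [0.4937 0.1135 0.3018] F [-0.0573  0.2867 -0.1576] gap 0.7014683013371267 grip 0.0 ty yaw -0.3987512717573619
tool delta [ 0.0007 -0.0002  0.1478]
```

```bash
python3 -m jog '[{"jaw":0.06,"x":0.0007,"y":0,"z":0.03,"spin":0.013},{"jaw":0.05,"x":0,"y":0,"z":0.03,"spin":0},{"jaw":0.05,"x":0,"y":0,"z":0.03,"spin":0},{"jaw":0.05,"x":0,"y":0,"z":0.03,"spin":0},{"jaw":0.05,"x":0,"y":0,"z":0.02,"spin":0},{"jaw":0.05,"x":0,"y":0,"z":0.008,"spin":0},{"jaw":0.03,"x":0,"y":0,"z":0,"spin":0},{"jaw":0.03,"x":0,"y":0,"z":0,"spin":0}]' 30
python3 -m jog '[{"jaw":0.0,"x":0,"y":0,"z":0,"spin":0},{"jaw":0.0,"x":0,"y":0,"z":0,"spin":0},{"jaw":0.0,"x":0,"y":0,"z":0,"spin":0},{"jaw":0.0,"x":0,"y":0,"z":0,"spin":0},{"jaw":0.0,"x":0,"y":0,"z":0,"spin":0},{"jaw":0.0,"x":0,"y":0,"z":0,"spin":0}]' 30
python3 -m jog '[{"jaw":0.0,"x":0,"y":0,"z":0,"spin":0},{"jaw":0.0,"x":0,"y":0,"z":0,"spin":0},{"jaw":0.0,"x":0,"y":0,"z":0,"spin":0},{"jaw":0.0,"x":0,"y":0,"z":-0.02,"spin":0},{"jaw":0.0,"x":0,"y":0,"z":-0.03,"spin":0},{"jaw":0.0,"x":0,"y":0,"z":-0.03,"spin":0},{"jaw":0.0,"x":0,"y":0,"z":0,"spin":0},{"jaw":0.0,"x":0,"y":0,"z":0,"spin":0}]' 100
```

```text
time: 14.32
position: [0.4946, 0.1138, 0.1544]
orientation: [[0.403, 0.915, 0.0], [0.915, -0.403, 0.0], [0.0, 0.0, -1.0]]
ft_force: [-0.4, 0.6, 0.7]
finger_gap: 0.356
gripper_force: 0.0
time: 14.82
position: [0.4951, 0.1142, 0.1552]
orientation: [[0.404, 0.915, 0.002], [0.915, -0.404, 0.001], [0.002, 0.002, -1.0]]
ft_force: [0.1, 0.3, 8.4]
finger_gap: 0.117
gripper_force: 34.3
time: 15.48
position: [0.4946, 0.1142, 0.235]
orientation: [[0.404, 0.915, 0.003], [0.915, -0.404, 0.002], [0.003, 0.002, -1.0]]
ft_force: [-0.4, 0.4, -7.0]
finger_gap: 0.105
gripper_force: 98.2
```

```bash
python3 -m jog '[{"jaw":0.0,"x":-0.01,"y":0.008,"z":-0.01,"spin":0},{"jaw":0.0,"x":-0.0202,"y":0.0164,"z":-0.02,"spin":0},{"jaw":0.0,"x":-0.023,"y":0.018,"z":-0.01,"spin":0},{"jaw":0.0,"x":-0.023,"y":0.018,"z":0,"spin":0},{"jaw":0.0,"x":-0.023,"y":0.018,"z":0,"spin":0},{"jaw":0.0,"x":-0.023,"y":0.018,"z":0,"spin":0},{"jaw":0.0,"x":-0.023,"y":0.018,"z":0,"spin":0},{"jaw":0.0,"x":-0.023,"y":0.018,"z":0,"spin":0},{"jaw":0.0,"x":-0.023,"y":0.018,"z":0,"spin":0},{"jaw":0.0,"x":-0.023,"y":0.018,"z":0,"spin":0}]' 100
python3 -m jog '[{"jaw":0.0,"x":0,"y":0,"z":0,"spin":0.08},{"jaw":0.0,"x":0,"y":0,"z":0,"spin":0.08},{"jaw":0.0,"x":0,"y":0,"z":0,"spin":0.08},{"jaw":0.0,"x":0,"y":0,"z":0,"spin":0.08},{"jaw":0.0,"x":0,"y":0,"z":0,"spin":0.08},{"jaw":0.0,"x":0,"y":0,"z":0,"spin":0.08},{"jaw":0.0,"x":0,"y":0,"z":0,"spin":0.08},{"jaw":0.0,"x":0,"y":0,"z":0,"spin":0.08},{"jaw":0.0,"x":0,"y":0,"z":0,"spin":0.08},{"jaw":0.0,"x":0,"y":0,"z":0,"spin":0.08},{"jaw":0.0,"x":0,"y":0,"z":0,"spin":0.074},{"jaw":0.0,"x":0,"y":0,"z":0,"spin":0}]'
python3 at.py .5621 -.1497 .155
```

```text
time: 16.32
position: [0.5604, -0.1521, 0.2721]
orientation: [[0.404, 0.915, -0.004], [0.915, -0.404, 0.0], [-0.001, -0.003, -1.0]]
ft_force: [-0.1, 0.4, -5.4]
finger_gap: 0.104
gripper_force: 98.3
time: 17.32
position: [0.5604, -0.1503, 0.2722]
orientation: [[0.962, 0.274, -0.004], [0.274, -0.962, 0.0], [-0.003, -0.001, -1.0]]
ft_force: [0.6, 0.6, -5.0]
finger_gap: 0.098
gripper_force: 98.5
t 17.3167 pos [ 0.5604 -0.1503  0.2722] F [ 0.6313  0.5835 -4.9842] gap 0.09776570913690343 grip 98.45513820648193 ty yaw -1.2927472214925708
tool delta [ 0.0022 -0.      0.1172]
```

```bash
python3 -m jog '[{"jaw":0.0,"x":0.0022,"y":0,"z":0.02,"spin":0},{"jaw":0.0,"x":0,"y":0,"z":0.02,"spin":0},{"jaw":0.0,"x":0,"y":0,"z":0.02,"spin":0},{"jaw":0.0,"x":0,"y":0,"z":0.012,"spin":0},{"jaw":0.0,"x":0,"y":0,"z":0,"spin":0},{"jaw":0.0,"x":0,"y":0,"z":0,"spin":0}]'
python3 at.py .5621 -.1497 .165
python3 fitnow.py .5608 -.1448 .281 .045 1.5708 01234
python3 - <<'E'
from h import *
fs=[manip.grab_frame(n) for n in("scene","wrist")]
R,t=pose([.5608,-.1448,.281,.045,1.5708])
for f,n in zip(fs,"sw"):
    im=np.ascontiguousarray(f["color"][:,:,::-1])
    print(n,[proj(f,P).round(1).tolist() for P in[R@[s*.028,0.01,.055]+t for s in(-1,1)]],[proj(f,[.576+s*.028*.961,-.1977+s*.028*.277,.036]).round(1).tolist() for s in(-1,1)])
    cv2.imwrite(f"pics/f_{n}.png",im)
s=cv2.imread("pics/f_s.png")[110:320,180:390];w=cv2.imread("pics/f_w.png")
cv2.imwrite("pics/f.png",np.hstack([cv2.resize(s,(420,420),interpolation=2),cv2.resize(w[:,:],(380,285))[ :,:] if 0 else cv2.resize(w,(380,420))]))
E
```

```text
time: 17.82
position: [0.5632, -0.1498, 0.2013]
orientation: [[0.961, 0.278, -0.002], [0.278, -0.961, 0.0], [-0.002, -0.001, -1.0]]
ft_force: [0.1, 0.1, -5.4]
finger_gap: 0.104
gripper_force: 98.5
t 17.8167 pos [ 0.5632 -0.1498  0.2013] F [ 0.123   0.0975 -5.3896] gap 0.10370742041045054 grip 98.49939465522766 ty yaw -1.2893552256902496
tool delta [-0.0009 -0.0004  0.0363]
scene 0.87 1480
top 0.42 211
[ 0.5551 -0.1001  0.3004  0.0908  1.6392] tip deg 93.91735823334834 cost 1.0949783325195312
TCP in bracket [-0.0059  0.1154  0.0425] [ 0.5644 -0.1499  0.203 ]
s [[304.0, 175.1], [281.3, 175.4]] [[303.6, 180.9], [281.2, 181.2]]
w [[342.8, 253.2], [347.3, 183.3]] [[338.4, 243.7], [342.3, 178.5]]
```

View pics/f.png

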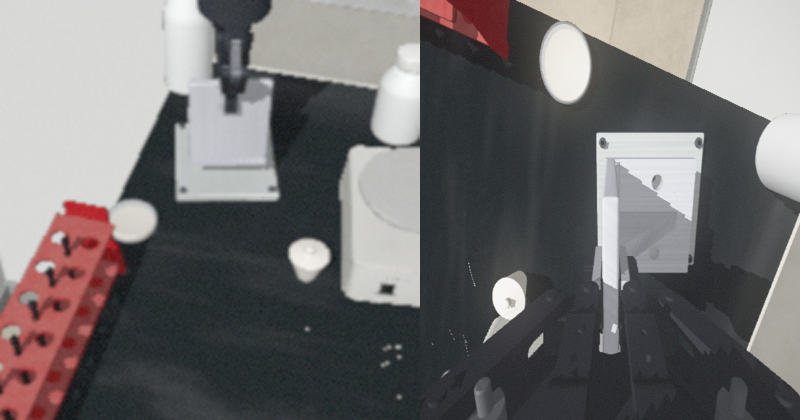

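```bash
python3 -c "
import cv2
w=cv2.imread('pics/f_w.png')[140:290,260:430]
cv2.imwrite('pics/fz.png',cv2.resize(w,None,fx=4,fy=4,interpolation=2))"
python3 - <<'E'
from h import *
np.set_printoptions(precision=4,suppress=True)
f=manip.grab_frame("wrist");s=manip.read_state();TR=np.array(s["orientation"]);TP=np.array(s["position"]);print(TP)
for r in manip.look_for("hole_a",f)[:4]:print("hole",np.array(r["centre"]),r["p"],proj(f,r["centre"]))
# predicted from the tool: hole upper mouth & lower mouth
for z in(.145,.155):
    print(z,[proj(f,TP+TR@[sx*.028,.05,z]).round(1).tolist() for sx in(-1,1)])
print("pin tip/foot",[[proj(f,[.576+q*.028*.961,-.1977+q*.028*.277,z]).round(1).tolist() for z in(.036,.01)] for q in(-1,1)])
E
```

```text
[ 0.5641 -0.1496  0.2025]
hole [ 0.5856 -0.1752  0.0527] 0.95 [320.7531 198.982 ]
0.145 [[344.6, 252.2], [349.3, 181.2]]
0.155 [[342.1, 246.9], [346.4, 178.5]]
pin tip/foot [[[338.7, 243.7], [333.5, 232.6]], [[342.5, 178.4], [336.7, 172.8]]]
```

View pics/fz.png

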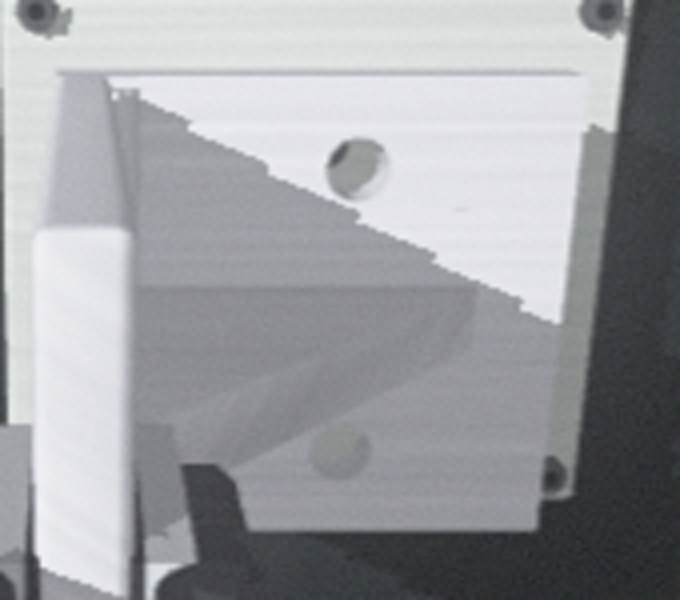

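```bash
python3 -m jog '[{"jaw":0.0,"x":-0.001,"y":0,"z":0.004,"spin":0},{"jaw":0.0,"x":0,"y":0,"z":0.004,"spin":0},{"jaw":0.0,"x":0,"y":0,"z":0.004,"spin":0},{"jaw":0.0,"x":0,"y":0,"z":0.002,"spin":0},{"jaw":0.0,"x":0,"y":0,"z":0.002,"spin":0},{"jaw":0.0,"x":0,"y":0,"z":0,"spin":0}]'
python3 at.py .5628 -.1495 .165
```

```text
time: 18.72
position: [0.5625, -0.1498, 0.1852]
orientation: [[0.961, 0.277, -0.001], [0.277, -0.961, 0.0], [-0.001, -0.0, -1.0]]
ft_force: [0.3, 0.0, -4.7]
finger_gap: 0.106
gripper_force: 98.6
t 18.7167 pos [ 0.5625 -0.1498  0.1852] F [ 0.2697  0.0355 -4.685 ] gap 0.10605787075736552 grip 98.575040102005 ty yaw -1.2899467032670673
tool delta [ 0.0004 -0.0001  0.0202]
```

Below the pin tips there is no extra force, so the pins are in the holes. Continuing down.

```bash
python3 -m jog '[{"jaw":0.0,"x":0,"y":0,"z":0.004,"spin":0},{"jaw":0.0,"x":0,"y":0,"z":0.004,"spin":0},{"jaw":0.0,"x":0,"y":0,"z":0.003,"spin":0},{"jaw":0.0,"x":0,"y":0,"z":0.003,"spin":0},{"jaw":0.0,"x":0,"y":0,"z":0,"spin":0}]'
python3 -m jog '[{"jaw":0.0,"x":0,"y":0,"z":0.002,"spin":0},{"jaw":0.0,"x":0,"y":0,"z":0.002,"spin":0},{"jaw":0.0,"x":0,"y":0,"z":0.0015,"spin":0},{"jaw":0.0,"x":0,"y":0,"z":0,"spin":0}]'
```

```text
time: 19.13
position: [0.5624, -0.1496, 0.1711]
orientation: [[0.961, 0.277, -0.001], [0.277, -0.961, 0.0], [-0.001, -0.001, -1.0]]
ft_force: [-0.4, -0.0, -3.8]
finger_gap: 0.103
gripper_force: 98.6
time: 19.47
position: [0.5626, -0.1497, 0.166]
orientation: [[0.961, 0.277, -0.0], [0.277, -0.961, 0.0], [-0.0, -0.0, -1.0]]
ft_force: [0.4, 0.1, -5.2]
finger_gap: 0.104
gripper_force: 98.6
```

```bash
python3 -m jog '[{"jaw":0.0,"x":0,"y":0,"z":0.001,"spin":0},{"jaw":0.0,"x":0,"y":0,"z":0.001,"spin":0},{"jaw":0.0,"x":0,"y":0,"z":0,"spin":0}]'
```

```text
time: 19.72
position: [0.5627, -0.1499, 0.1654]
orientation: [[0.961, 0.277, 0.0], [0.277, -0.961, 0.001], [0.0, -0.001, -1.0]]
ft_force: [-4.6, 1.6, 7.4]
finger_gap: 0.104
gripper_force: 100.5
```

```bash
python3 -m jog '[{"jaw":0.02,"x":0,"y":0,"z":0,"spin":0},{"jaw":0.03,"x":0,"y":0,"z":0,"spin":0},{"jaw":0.04,"x":0,"y":0,"z":0,"spin":0},{"jaw":0.04,"x":0,"y":0,"z":0,"spin":0},{"jaw":0.04,"x":0,"y":0,"z":-0.02,"spin":0},{"jaw":0.04,"x":0,"y":0,"z":-0.03,"spin":0},{"jaw":0.04,"x":0,"y":0,"z":-0.04,"spin":0},{"jaw":0.04,"x":0,"y":0,"z":-0.04,"spin":0},{"jaw":0.04,"x":0,"y":0,"z":0,"spin":0},{"jaw":0.04,"x":0,"y":0,"z":0,"spin":0}]'
python3 - <<'E'
from h import *
f=manip.grab_frame("wrist")
R,t=pose([.5608,-.1448,.281,.01,1.5708])
m=manip.cut_out("bracket",f)[0]["mask"].astype(np.float32);print(fit([(f,m)],[.5608,-.1448,.281,.01,1.5708],[0,1,2,3,4]))
cv2.imwrite("pics/g.png",cv2.resize(f["color"][60:330,180:500,::-1],None,fx=2,fy=2,interpolation=2))
E
```

```text
time: 20.55
position: [0.564, -0.1504, 0.2968]
orientation: [[0.961, 0.277, 0.005], [0.277, -0.961, -0.001], [0.005, 0.002, -1.0]]
ft_force: [-0.2, 0.9, -0.6]
finger_gap: 0.468
gripper_force: 0.0
(array([ 0.56010581, -0.14571316,  0.32843948,  0.02232179,  1.56412052]), np.float64(0.0))
```

View pics/g.png

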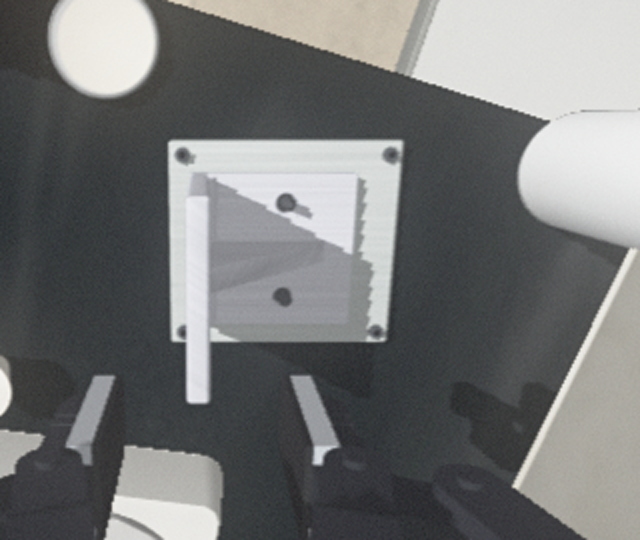

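The bracket sits flat on the plate, with both pins showing through the holes at crop (286,203) and (282,296). The gripper is clear.

```bash
python3 -c "
from bench import manip
print(manip.finish_job())"
```

```text
the job is handed in; nothing more can be done
None
```

I tipped the bracket over on its corner, set it down, then lowered it over both pins; the last picture shows it flat on the plate and released. The crucible and dish were left alone, and the job is handed in at about 21 s (no verdict was returned).

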